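Press the lantern eye

ROBOT

A 6-joint arm with a two-finger parallel gripper is mounted at the origin on the work surface. World frame = base frame: x ahead of the robot, y to its left, z up, the work surface at z = 0. Lengths are in m, angles in rad, forces in N, time in s.
With the tool pointing down it reaches from about 0.375 to 0.9 m from the base axis. Payload 3.1 kg.
Tool frame: the origin (TCP) lies at the very end of the fingers, on their centre line; the grasp point (between the pads) lies 19 mm behind it; z points along the fingers, y is the line along which they close (so a half turn about z gives the same grasp; the last joint's range is limited). The gripper opens to 85 mm and grips with 20 to 120 N. Pads are 22 mm wide; open, the fingers measure 114 mm over their backs; the gripper's body (76 mm by 85 mm) begins 54 mm behind the grasp point. The pads swing forward as they close: fully open they stand 13 mm farther back than shut.
Start: joints at [-1.407, 0.527, 1.433, -0, 1.181, -0.178], TCP at [0.21, -0.589, 0.231] pointing down, gripper open.
Joint ranges: [-3.08, 3.08], [-0.75, 2.2], [0.22, 2.44], [-1.43, 4.57], [0, 2.65], [-2.85, 2.85]. Speed limits (rad/s): [2.79, 2.79, 3.14, 3.14, 3.14, 3.14].

INTERFACE

Orientations are given as a unit quaternion [x, y, z, w].
In Python, from station import manip, vision gives the robot as it stands.
- The arm moves only by the tool drive_tool, never from a script. Its argument "deltas" is a list that holds one entry, the list of rows, each a list of 4 numbers: the shift along the tool's x, y, z in mm, then the turn about the tool's z in rad. A call has 1 to 5 rows; each row is the pose to reach, as a shift and turn from the pose commanded when the call began, along the tool's axes at that moment; what a row does not reach only later rows make up. A row lasts 1/12 s, in which the tool goes at most 41.7 mm and 7.16 degrees, less where a joint would pass 70% of its speed; a pose out of reach is approached as far as the arm can. A call with a gripper value outside its range is refused whole. "jaw" is the finger opening in mm, from 0 to 85.4, set as the call begins (left out, the last holds). The fingers move at their own pace and stop on an object; "force" is the grip in N (left out, the last holds). Time passes only in rows, so rows that repeat a pose let the fingers close. It gives the time, the measured TCP pose, the force, the opening and the grip force at its end, in the units of the state.
- manip.sense(): the state, without advancing time (a new reading comes with each control period).
- vision.snapshot(name): name is "scene" or "top"; returns the picture (384x512x3 uint8, red, green, blue); there is no depth.
- vision.camera_model(name): a dict with "camera_matrix" (3x3 intrinsics, pixels), "rvec" (rotation vector, rad) and "tvec" (3), from world to camera coordinates, as OpenCV has them. Camera axes: x right, y down, z forward; pixel columns grow to the right and rows downward; lengths in m; the calibration is good to about 2 mm. A picture is of the moment at which its call begins. camera_model takes no time and is no camera call.
- manip.sign_off(): hands the job in; it is judged then, once.
The state is a dict: "t": time; "q": joint angles; "qd": joint speeds; "tau": joint torques, N m; "tcp_pos": TCP position; "tool_rot": TCP orientation; "force": force on the tool from outside, world axes, zero at the start; "ft_torque": the same for the moment, N m; "finger_gap": opening from 0.0 (shut) to 1.0 (fully open); "gripper_force": force on a finger pad.
Only numpy, scipy, OpenCV 4.12 (cv2) and the standard library are available. Lean on these libraries where they do the work, as an engineer would, in place of code of your own. Each camera call takes 0.05 s, during which the arm holds its last target. There are 200 camera calls.

TASK

Press the glued lantern eye: lay its board (the one with the yellow-and-white eye, not the one with the blue petal) flat on the press's feed shelf, eye end towards the head, and let go of it there before any of the eye is under the head. Then slide it straight in (its ball knob is there for this), fully home against the red stop. Finally turn the handwheel, which has a red knob on its rim, clockwise, seen from above, through one full turn, so that the red knob is back where it started and the pad presses on the eye; leave the other things on the table where they are.

Things in the scene. Friction and masses are not known exactly. Their poses are not given: they have to be found in the camera images.
- press: Grey screw press, fixed; place and heading vary. Origin: on the table under the head's middle; x is the feed direction (into the press), z up. Base slab 300 x 170 mm, x -240 to +60, top at z 30 mm: a bare feed shelf from x -240 to -80. Head: beam 90 (x) x 170 (y) mm, z 82 to 117, on columns with inner faces at y +-58. A red stop at x 50 halts the board.
- press_centre (a point): Point on the bed (30 mm above the table) under the middle of the pad: the eye must come over it. Axes as the press. Steel guide rails 8 mm high flank it, inner faces at y +-34 mm, x -45 to +50; their mouth flares out to y +-50 at x -77.
- press_pad: Round rubber pad under the head, 52 mm across, 10 mm thick, sprung by up to 9 mm. It hangs 26 to 28 mm above the bed at the start and comes down 13 mm for one turn of the handwheel. Origin: centre of its underside.
- press_wheel (a joint): Angle of the black handwheel lying level on top of the press, rad, growing clockwise seen from above. It starts between 0 and 0.6 and its stop is at 7.5; it turns stiffly (about 0.06 N m) and stays where it is left. Rim: 60 mm radius, 13 mm thick, middle at 143 mm above the table.
- wheel_hub (a point): Point on the wheel's vertical axis, 173 mm above the table, level with point wheel_knob.
- wheel_knob (a point): Middle of the upright red knob on the wheel's rim, 60 mm from the axis, 173 mm above the table: cylinder 22 mm across, about 153 to 193 mm above the table, spinning freely on its own pin, so it can be gripped from above and led round in a circle without turning the hand.
- board: Plywood board with the glued eye, 190 (x) x 60 (y) x 12 (z) mm, 0.2 to 0.4 kg, starting flat on the table; it and the petal board swap places from start to start. Origin: centre of its underside; x points from the knob end to the eye end. A thin black line across its middle comes in line with the head's front face when it is home.
- board_eye (a point): Top centre of the eye (yellow disc 46 mm across, white disc on top, black pupil) on the board: 45 mm from its middle towards the eye end, 18 mm above its underside.
- board_knob (a point): Centre of the board's dark wooden ball knob, 24 mm across, on a 12 mm stem, 80 mm from the board's middle at the other end, 38 mm above its underside. Held by this ball alone in the air the board droops.
- petal_board: An identical board that carries a flat blue petal in place of the eye; leave it. Origin: centre of its underside, x from knob to petal.
- tape_roll: Clear tape roll standing flat, 90 mm across, 50 mm high; leave it. Origin: centre of its underside.
- gold_ring: Flat golden-yellow ring, 90 mm across, 6 mm high; leave it. Origin: centre of its underside.
- glue_bottle: White glue bottle, 48 mm across, 130 mm high; leave it. Origin: centre of its underside.
- bead_jar: Clear jar with a red cap, 64 mm across, 75 mm high; leave it. Origin: centre of its underside.
- brush: Flat brush with a wooden handle, lying, about 200 mm long; leave it. Origin: on its underside.
- glue_gun: Blue glue gun lying on its side, about 140 x 100 x 28 mm; leave it. Origin: on its underside.
Things that resemble listed ones, but are neither listed nor needed, are in the scene too. Leave any orange look-alike of the board alone.

How it is judged:
On the way, in this order (a step that is already met when the one before it is completed fails the run):
1. the eye board lies flat on the feed shelf, lengthwise and not yet under the head (eye at least 45 mm before the press centre), knob at the outer end, and is let go, with the wheel not yet turned (angle between board's own z axis and vertical below 0.12 rad and height (world z) of board between 0.025 and 0.039 m and x of board_eye in the frame of press between -0.19 and -0.045 m and x of board_knob in the frame of press below -0.13 m and y of board in the frame of press between -0.035 and 0.035 m and angle between the x axis of board and the x axis of press, either way round below 0.3 rad and contact force between the fingers and board below 0.2 N and linear speed of board below 0.02 m/s and value of joint press_wheel below 1.2 rad), for 0.2 s.
2. the board has been slid home: eye within 6 mm of the press centre along the feed and 9 mm across, straight, flat, wheel not yet turned (angle between board's own z axis and vertical below 0.12 rad and height (world z) of board between 0.025 and 0.039 m and x of board_eye in the frame of press between -0.006 and 0.006 m and y of board_eye in the frame of press between -0.009 and 0.009 m and angle between the x axis of board and the x axis of press, either way round below 0.12 rad and value of joint press_wheel below 1.2 rad), for 0.2 s.
At the end, for the whole second after the job is handed in: The board lies flat and still in the press, eye within 6 mm of the press centre along the feed, 9 mm across, straight to 0.12 rad; wheel still, one turn on (above 5.6 rad, red knob within 30 mm of its start); the pad presses the board with over 1.5 N (angle between board's own z axis and vertical below 0.12 rad and height (world z) of board between 0.025 and 0.039 m and x of board_eye in the frame of press between -0.006 and 0.006 m and y of board_eye in the frame of press between -0.009 and 0.009 m and angle between the x axis of board and the x axis of press, either way round below 0.12 rad and value of joint press_wheel above 5.6 rad and distance of wheel_knob from where it was at the start of the episode below 0.03 m and contact force between press_pad and board above 1.5 N and linear speed of board below 0.02 m/s and velocity of joint press_wheel between -0.1 and 0.1 rad/s); the robot touches nothing.
It fails at once if one of the other things (petal board, tape roll, gold ring, glue bottle, bead jar, brush, glue gun) is moved by more than 30 mm (distance of any of petal_board, tape_roll, gold_ring, glue_bottle, bead_jar, brush, glue_gun from where it was at the start of the episode above 0.03 m).
It also fails if it takes over 72 s, if anything falls off the work surface, if the arm or the gripper's body presses on something with over 40 N, if the wrist force passes 120 N, or if a joint passes its speed limit or range.

## Working session

There is one attempt and no reset: what is moved stays moved. The work goes in short steps, Python scripts to look and compute and a tool call to move; the robot and the scene stay as the last step left them, time stands still between calls to the robot, and variables do not carry over. Pictures are saved under pics/ and viewed, at most 10 in all, crops included, and the job is handed in when it is done.

Besides the shell and the picture viewer there is one more tool, called after "Request:" by a JSON object that holds its "op" and its "data", one argument or row to a line. drive_tool: Moves the arm, as the interface text tells. Its arguments: {"type":"object","properties":{"deltas":{"type":"array"},"jaw":{"type":"number"},"force":{"type":"number"}},"required":["deltas"]}

```bash
mkdir -p pics
cat > h.py <<'E'
import numpy as np, cv2
from station import manip, vision
def cam(n):
    m=vision.camera_model(n);K=np.array(m["camera_matrix"],float);R=cv2.Rodrigues(np.array(m["rvec"],float))[0];t=np.array(m["tvec"],float).ravel()
    return K,R,t
def ray(n,uv,z):
    K,R,t=cam(n);c=-R.T@t;d=R.T@np.linalg.inv(K)@np.array([uv[0],uv[1],1.]);return c+d*(z-c[2])/d[2]
def proj(n,P):
    K,R,t=cam(n);p=K@(R@np.array(P,float)+t);return p[:2]/p[2]
def snap(n,f=None):
    im=vision.snapshot(n)
    if f: cv2.imwrite(f,im[:,:,::-1])
    return im
E
python3 - <<'E'
from h import *
a=snap("top","pics/t0.png");b=snap("scene","pics/s0.png")
for n in("top","scene"):
    K,R,t=cam(n);print(n,(-R.T@t).round(3),K.round(0).tolist())
for n in ("t0","s0"):
    im=cv2.imread(f"pics/{n}.png");cv2.imwrite(f"pics/{n}b.png",cv2.resize(im,(800,600),interpolation=cv2.INTER_CUBIC))
print(manip.sense())
E
```

```text
top [ 0.436 -0.019  1.587] [[425.0, 0.0, 255.0], [0.0, 425.0, 193.0], [0.0, 0.0, 1.0]]
scene [1.193 0.291 1.227] [[356.0, 0.0, 255.0], [0.0, 356.0, 186.0], [0.0, 0.0, 1.0]]
{'t': 0.1, 'q': array([-1.40649949e+00,  5.28382567e-01,  1.43379199e+00, -4.73532580e-06,
        1.18139563e+00, -1.78506234e-01]), 'qd': array([ 6.58171625e-05, -2.14308666e-03, -3.44643699e-03, -2.25575682e-04,
       -4.69271470e-04, -2.11073974e-03]), 'tau': array([-4.58398317e-04, -4.43305600e+01, -1.78586179e+01, -1.54499498e-04,
        3.88858927e-03,  2.24438857e-06]), 'tcp_pos': array([ 0.20999477, -0.58797371,  0.23042005]), 'tool_rot': array([ 9.85346048e-01,  1.70564320e-01,  4.83538926e-06, -9.88760990e-04]), 'force': array([0.0807879 , 0.00969071, 0.12555603]), 'ft_torque': array([0.0629513 , 0.01705175, 0.05815267]), 'gripper_force': 0.0, 'finger_gap': 0.9988052725484362}
```

View pics/t0b.png

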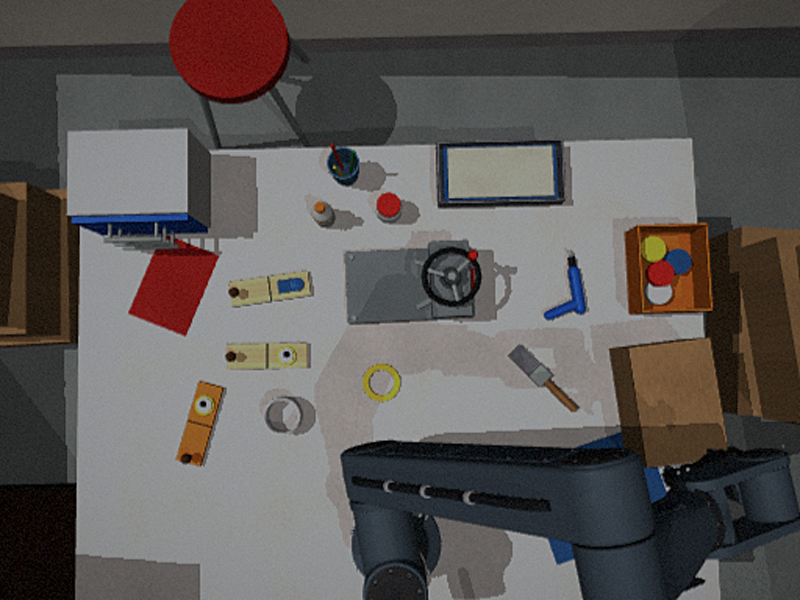

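View pics/s0b.png

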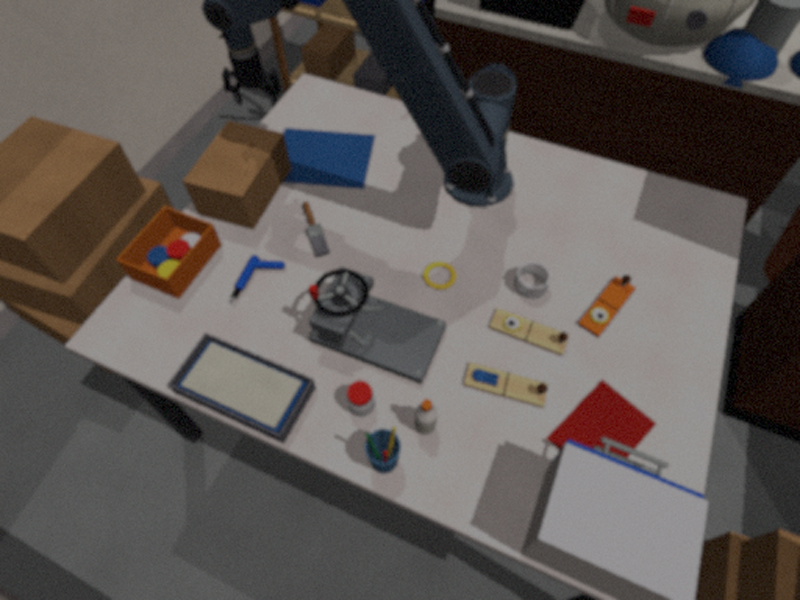

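The top view shows the eye board at about (267,355), with its eye at (287,355) and knob at (232,356). The press shelf spans x 345–430 and feeds right (world −y). The wheel is at (451,276) with its red knob at (473,256).

Run:
```python
from h import *
im=cv2.imread("pics/t0.png");hsv=cv2.cvtColor(im,cv2.COLOR_BGR2HSV)
s=.64
def box(m,x0,y0,x1,y1):
    o=np.zeros_like(m);x0,y0,x1,y1=[int(v*s) for v in(x0,y0,x1,y1)];o[y0:y1,x0:x1]=m[y0:y1,x0:x1];return o
def big(m):
    c,_=cv2.findContours(m,cv2.RETR_EXTERNAL,cv2.CHAIN_APPROX_NONE);return max(c,key=cv2.contourArea)
def W(p,z):return ray("top",p,z)[:2]
# board
for nm,bx in(("eye",(215,330,325,380)),("petal",(215,262,325,315))):
    m=box(cv2.inRange(hsv,(12,50,90),(38,255,255)),*bx)
    m=cv2.morphologyEx(m,cv2.MORPH_CLOSE,np.ones((9,9)))
    r=cv2.minAreaRect(big(m));P=np.array([W(p,.012) for p in cv2.boxPoints(r)])
    print(nm,r,P.round(4).tolist(),"ctr",P.mean(0).round(4),[np.linalg.norm(P[i]-P[i-1]).round(4) for i in(0,1)])
m=box(cv2.inRange(hsv,(0,0,0),(180,255,70)),275,342,300,368);print("pupil",[W(big(m)[:,0].mean(0),.018)])
m=box(cv2.inRange(hsv,(0,0,0),(180,255,75)),222,340,245,370);print("knob",W(big(m)[:,0].mean(0),.038+.004),cv2.contourArea(big(m)))
# slab
print("hsv slab",hsv[int(285*s),int(385*s)],"table",hsv[int(285*s),int(330*s)])
g=hsv[:,:,2]; 
sl=hsv[int(285*s),int(385*s)]
m=box(cv2.inRange(g,int(sl[2])-25,int(sl[2])+25),335,240,425,335)
c=big(cv2.morphologyEx(m,cv2.MORPH_OPEN,np.ones((3,3))));r=cv2.minAreaRect(c);P=np.array([W(p,.03) for p in cv2.boxPoints(r)]);print("slab",P.round(4).tolist())
# wheel
m=box(cv2.inRange(g,0,45),415,240,490,312);c=big(m);e=cv2.minEnclosingCircle(c);print("rim",e,cv2.fitEllipse(c),W(e[0],.1495), (W(np.array(e[0])+[e[1],0],.1495)-W(e[0],.1495)))
m=box(cv2.inRange(hsv,(0,150,80),(8,255,255))|cv2.inRange(hsv,(172,150,80),(180,255,255)),455,240,490,275);c=big(m);print("red",cv2.contourArea(c),c[:,0].mean(0),W(c[:,0].mean(0),.185))
b=im[140:250,130:330];cv2.imwrite("pics/c0.png",cv2.resize(b,None,fx=4,fy=4,interpolation=cv2.INTER_CUBIC))
```

```text
eye ((170.63229370117188, 227.42359924316406), (16.044008255004883, 51.082359313964844), 88.60282135009766) [[0.4684, 0.3876], [0.4683, 0.1985], [0.4092, 0.1979], [0.4093, 0.3865]] ctr [0.4388 0.2926] [np.float64(0.0592), np.float64(0.1891)]
petal ((172.25033569335938, 184.31475830078125), (15.937166213989258, 50.52265167236328), 81.57302856445312) [[0.6169, 0.3824], [0.64, 0.1957], [0.5807, 0.1878], [0.5577, 0.374]] ctr [0.5988 0.285 ] [np.float64(0.0598), np.float64(0.1882)]
pupil [array([0.44238498, 0.24583612])]
knob [0.43959215 0.37132673] 22.5
hsv slab [100  18  83] table [ 90   7 152]
slab [[0.6798, 0.1045], [0.6846, -0.0847], [0.5116, -0.0884], [0.5069, 0.0992]]
rim ((288.5, 177.0), 19.500099182128906) ((288.7466125488281, 176.68931579589844), (34.3414192199707, 35.34457778930664), 154.4176483154297) [ 0.59962074 -0.13750645] [-0.00166483 -0.06637391]
red 18.0 [302.07142857 162.42857143] [ 0.64322879 -0.18127372]
```

View pics/c0.png

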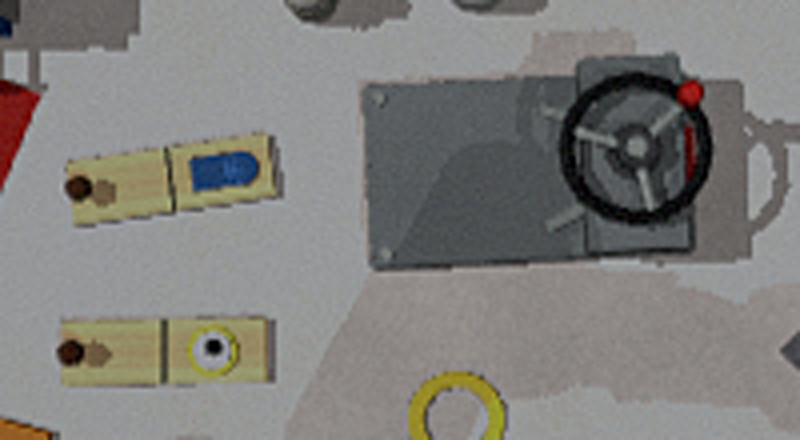

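Request:
{"op": "drive_tool", "data": {
  "deltas": [
    [[34, -24, 0, -0.12], [68, -47, 0, -0.24], [102, -71, 0, -0.36], [136, -94, 0, -0.48], [170, -118, 0, -0.6]]
  ],
  "jaw": 85
}}

```text
t: 0.52
tcp_pos: [0.3311, -0.4186, 0.2309]
tool_rot: [0.89, 0.456, 0.0, -0.0]
force: [0.4, -1.1, -0.0]
finger_gap: 0.996
gripper_force: 0.0
```

Request:
{"op": "drive_tool", "data": {
  "deltas": [
    [[41, -3, 0, -0.124], [82, -6, 0, -0.248], [123, -9, 0, -0.372], [164, -12, 0, -0.5], [205, -14, 0, -0.625]]
  ]
}}

```text
t: 0.93
tcp_pos: [0.44, -0.2441, 0.2311]
tool_rot: [0.707, 0.707, -0.0, -0.0]
force: [1.2, -0.7, -0.1]
finger_gap: 0.993
gripper_force: 0.0
```

Request:
{"op": "drive_tool", "data": {
  "deltas": [
    [[41, 0, 0, 0], [82, 0, 0, 0], [123, 0, 0, 0], [164, 0, 0, 0], [205, 0, 0, 0]]
  ]
}}

```text
t: 1.35
tcp_pos: [0.4403, -0.0392, 0.2311]
tool_rot: [0.709, 0.705, -0.0, -0.0]
force: [0.5, 0.0, 0.5]
finger_gap: 0.996
gripper_force: 0.0
```

Request:
{"op": "drive_tool", "data": {
  "deltas": [
    [[41, 0, 0, 0], [82, 0, 0, 0], [123, 0, 0, 0], [164, 0, 0, 0], [205, 0, 0, 0]]
  ]
}}

```text
t: 1.77
tcp_pos: [0.4414, 0.1658, 0.2312]
tool_rot: [0.709, 0.705, -0.0, -0.0]
force: [0.9, -0.0, 0.1]
finger_gap: 0.995
gripper_force: 0.0
```

Request:
{"op": "drive_tool", "data": {
  "deltas": [
    [[41, -1, 0, 0], [82, -2, 0, -0.005], [115, -2, 15, -0.005], [126, -2, 45, -0.005], [126, -2, 86, -0.005]]
  ]
}}

```text
t: 2.18
tcp_pos: [0.4434, 0.2942, 0.1468]
tool_rot: [0.706, 0.708, 0.005, 0.002]
force: [0.3, -0.0, -0.6]
finger_gap: 0.994
gripper_force: 0.0
```

Request:
{"op": "drive_tool", "data": {
  "deltas": [
    [[0, 0, 40, 0], [0, 0, 80, 0], [0, 0, 105, 0], [0, 0, 120, 0], [0, 0, 125, 0]]
  ]
}}

```text
t: 2.6
tcp_pos: [0.4388, 0.289, 0.0172]
tool_rot: [0.707, 0.707, -0.003, -0.001]
force: [0.1, -0.7, 0.6]
finger_gap: 0.995
gripper_force: 0.0
```

Run:
```python
from h import *
a=snap("top");b=snap("scene")
print(manip.sense()["tcp_pos"])
x=cv2.resize(a[190:270,120:240,::-1],(600,400),interpolation=cv2.INTER_CUBIC);y=cv2.resize(b[170:250,300:420,::-1],(600,400),interpolation=cv2.INTER_CUBIC)
cv2.imwrite("pics/g.png",cv2.resize(np.hstack([x,y]),(800,267)))
```

```text
[0.44021352 0.2895192  0.01928217]
```

View pics/g.png

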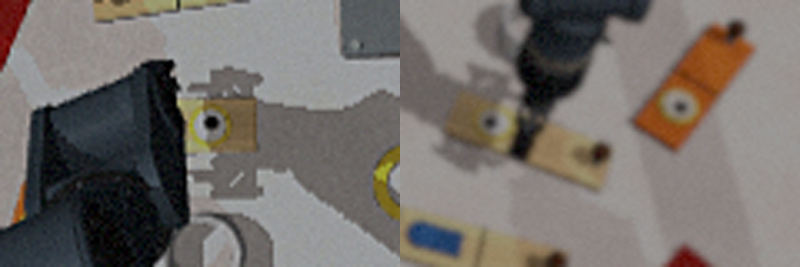

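The scene view shows the fingers straddling the eye board at mid-length, eye at (490,123) ahead of them. I'll go lower in small steps and watch the force.

Request:
{"op": "drive_tool", "data": {
  "deltas": [
    [[0, 0, 8, 0], [0, 0, 14, 0], [0, 0, 17, 0], [0, 0, 17, 0]]
  ]
}}

```text
t: 3.03
tcp_pos: [0.4409, 0.2898, 0.0034]
tool_rot: [0.707, 0.707, 0.0, 0.0]
force: [-0.6, -0.7, -0.6]
finger_gap: 0.995
gripper_force: 0.0
```

Request:
{"op": "drive_tool", "data": {
  "deltas": [
    [[0, 0, 2, 0], [0, 0, 4, 0], [0, 0, 4, 0], [0, 0, 4, 0], [0, 0, 4, 0]]
  ],
  "jaw": 66
}}

```text
t: 3.45
tcp_pos: [0.441, 0.2898, -0.0006]
tool_rot: [0.707, 0.707, 0.0, 0.0]
force: [0.7, -0.2, 0.1]
finger_gap: 0.773
gripper_force: 0.0
```

Request:
{"op": "drive_tool", "data": {
  "deltas": [
    [[0, 0, 0, 0], [0, 0, 0, 0], [0, 0, 0, 0], [0, 0, 0, 0], [0, 0, 0, 0]]
  ],
  "jaw": 40,
  "force": 50
}}

```text
t: 3.87
tcp_pos: [0.4413, 0.2899, -0.0]
tool_rot: [0.708, 0.707, 0.001, 0.0]
force: [-0.1, -0.3, 5.5]
finger_gap: 0.685
gripper_force: 53.8
```

Request:
{"op": "drive_tool", "data": {
  "deltas": [
    [[0, 0, -8, 0], [0, 0, -30, 0], [0, 0, -60, 0], [0, 0, -90, 0], [0, 0, -105, 0]]
  ]
}}

```text
t: 4.28
tcp_pos: [0.4416, 0.2902, 0.1071]
tool_rot: [0.707, 0.707, 0.001, 0.001]
force: [0.3, -0.4, -2.3]
finger_gap: 0.682
gripper_force: 54.9
```

Request:
{"op": "drive_tool", "data": {
  "deltas": [
    [[-15, 8, 0, 0], [-45, 25, 0, -0.01], [-78, 44, 0, -0.02], [-111, 62, 0, -0.026], [-144, 81, 0, -0.026]]
  ]
}}

```text
t: 4.7
tcp_pos: [0.5214, 0.1444, 0.1043]
tool_rot: [0.698, 0.716, -0.001, -0.0]
force: [0.4, 0.4, -1.6]
finger_gap: 0.685
gripper_force: 54.8
```

Run:
```python
from h import *
a=snap("top");b=snap("scene")
s=manip.sense();print(s["tcp_pos"],s["tool_rot"],s["finger_gap"],s["force"])
x=cv2.resize(a[130:270,130:340,::-1],(600,400),interpolation=cv2.INTER_CUBIC);y=cv2.resize(b[130:270,190:400,::-1],(600,400),interpolation=cv2.INTER_CUBIC)
cv2.imwrite("pics/l.png",cv2.resize(np.hstack([x,y]),(800,267)))
```

```text
[0.52590392 0.14111769 0.10465543] [0.70029659 0.71384793 0.00121338 0.00208282] 0.6848433032250276 [ 0.88156294  0.50434396 -1.89262215]
```

View pics/l.png

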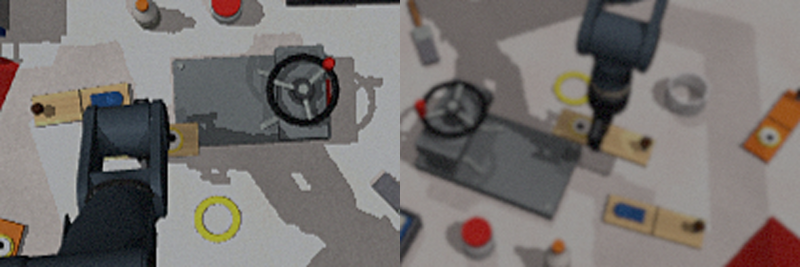

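Both views show the board held level, its eye end at (175,138) in the top view, approaching the shelf.

Request:
{"op": "drive_tool", "data": {
  "deltas": [
    [[-33, 17, 0, 0], [-66, 34, 0, 0], [-99, 52, 0, 0], [-120, 63, 0, 0], [-131, 69, 0, 0]]
  ]
}}

```text
t: 5.22
tcp_pos: [0.5955, 0.0138, 0.1043]
tool_rot: [0.699, 0.715, 0.0, 0.001]
force: [1.0, 0.5, -2.6]
finger_gap: 0.681
gripper_force: 54.8
```

Request:
{"op": "drive_tool", "data": {
  "deltas": [
    [[0, 0, 10, 0], [0, 0, 30, 0], [0, 0, 45, 0], [0, 0, 55, 0], [0, 0, 55, 0]]
  ]
}}

```text
t: 5.63
tcp_pos: [0.5904, 0.0186, 0.0464]
tool_rot: [0.698, 0.716, -0.002, -0.003]
force: [-0.7, 0.1, -2.7]
finger_gap: 0.682
gripper_force: 54.8
```

Run:
```python
from h import *
for i in range(4):
    a=snap("top","pics/p%d.png"%i)
    s=manip.sense();print(s["tcp_pos"].round(4),2*np.arctan2(s["tool_rot"][1],s["tool_rot"][0]),s["force"].round(1))
```

```text
[0.5917 0.0183 0.0477] 1.5973986044359476 [-1.3  0.  -2.6]
[0.5929 0.0179 0.0488] 1.5971636998869374 [ 0.6  0.8 -1.9]
[0.5938 0.0175 0.0495] 1.5969578479469493 [ 0.  -0.2 -3.2]
[0.5943 0.0172 0.0499] 1.5967239524567407 [-0.2  0.3 -2.1]
```

Request:
{"op": "drive_tool", "data": {
  "deltas": [
    [[-1, 1, 6, 0], [-2, 1, 12, 0], [-2, 1, 17, 0], [-2, 1, 19, 0], [-2, 1, 19, 0]]
  ]
}}

```text
t: 6.25
tcp_pos: [0.5948, 0.0144, 0.0301]
tool_rot: [0.698, 0.716, -0.0, -0.0]
force: [0.7, -0.6, -3.0]
finger_gap: 0.684
gripper_force: 54.8
```

Run:
```python
from h import *
for i in range(3):
    b=snap("scene")
    s=manip.sense();print(s["tcp_pos"].round(4),s["force"].round(1))
```

```text
[0.5949 0.0144 0.0301] [-0.5  0.5 -1.6]
[0.5949 0.0144 0.0301] [-0.7 -0.1 -0.9]
[0.595  0.0144 0.0301] [ 0.1  0.4 -2.6]
```

Not yet loaded; ease down until it touches.

Request:
{"op": "drive_tool", "data": {
  "deltas": [
    [[0, 0, 1, 0], [0, 0, 1, 0], [0, 0, 2, 0], [0, 0, 2, 0]]
  ]
}}

```text
t: 6.73
tcp_pos: [0.5951, 0.0144, 0.03]
tool_rot: [0.698, 0.716, 0.0, 0.0]
force: [-3.1, -0.9, 10.6]
finger_gap: 0.687
gripper_force: 56.1
```

Request:
{"op": "drive_tool", "data": {
  "deltas": [
    [[0, 0, -1, 0], [0, 0, -1, 0], [0, 0, -1, 0], [0, 0, -1, 0], [0, 0, -1, 0]]
  ],
  "jaw": 85
}}

```text
t: 7.15
tcp_pos: [0.5951, 0.0145, 0.0291]
tool_rot: [0.698, 0.716, -0.0, -0.0]
force: [-0.5, 0.2, 0.8]
finger_gap: 0.992
gripper_force: 0.0
```

Request:
{"op": "drive_tool", "data": {
  "deltas": [
    [[0, 0, -5, 0], [0, 0, -20, 0], [0, 0, -45, 0], [0, 0, -75, 0], [0, 0, -85, 0]]
  ]
}}

```text
t: 7.57
tcp_pos: [0.5973, 0.0142, 0.118]
tool_rot: [0.698, 0.716, 0.002, 0.003]
force: [0.4, -0.4, 0.2]
finger_gap: 0.998
gripper_force: 0.0
```

Request:
{"op": "drive_tool", "data": {
  "deltas": [
    [[20, 0, 0, 0], [50, 0, 0, 0], [85, 0, 0, 0], [120, 0, 0, 0], [150, 0, 0, 0]]
  ]
}}

```text
t: 7.98
tcp_pos: [0.5908, 0.1663, 0.1142]
tool_rot: [0.698, 0.716, 0.0, -0.0]
force: [0.3, -0.1, -0.0]
finger_gap: 0.997
gripper_force: 0.0
```

Run:
```python
from h import *
for i in range(3): a=snap("top","pics/r.png")
b=snap("scene","pics/rs.png")
s=manip.sense();print(s["t"],s["tcp_pos"].round(4),2*np.arctan2(s["tool_rot"][1],s["tool_rot"][0]),s["force"].round(1))
x=cv2.resize(a[140:230,190:325,::-1],(800,533),interpolation=cv2.INTER_CUBIC);y=cv2.resize(b[160:250,190:325,::-1],(800,533),interpolation=cv2.INTER_CUBIC)
cv2.imwrite("pics/r2.png",cv2.resize(np.vstack([x,y]),(450,600)))
```

```text
8.1833 [0.5908 0.1652 0.114 ] 1.598181461298153 [-0.4 -0.2  0.1]
```

View pics/r2.png

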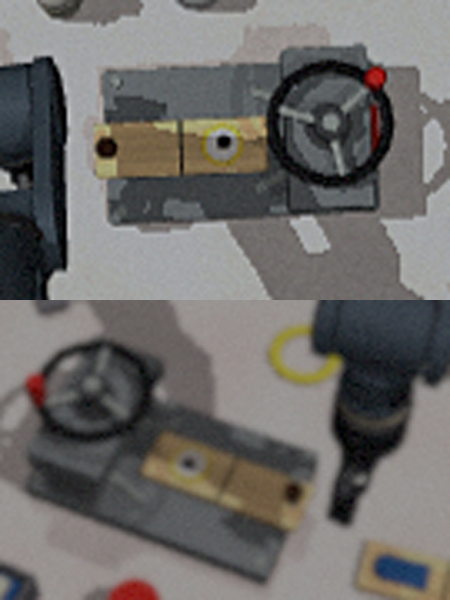

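The top view shows the board lying released on the shelf, with its knob at (105,148) at the outer end and the eye at (222,143) clear of the beam. I'll measure it more finely.

Run:
```python
from h import *
im=cv2.imread("pics/r.png");hsv=cv2.cvtColor(im,cv2.COLOR_BGR2HSV);g=cv2.GaussianBlur(im,(3,3),0)[:,:,1].astype(float)
def W(p,z):return ray("top",p,z)[:2]
O=np.array([.5996,-.1377]);f=np.array([.026,-.9997]);n=np.array([.9997,.026])  # n: left of feed = +y press
# board
m=np.zeros(hsv.shape[:2],np.uint8);m[168:198,214:272]=cv2.inRange(hsv,(10,50,70),(38,255,255))[168:198,214:272]
m=cv2.morphologyEx(m,cv2.MORPH_CLOSE,np.ones((9,9)))
c=max(cv2.findContours(m,0,1)[0],key=cv2.contourArea);P=np.array([W(p,.042) for p in cv2.boxPoints(cv2.minAreaRect(c))])
print("board",((P-O)@np.c_[f,n]).round(4).tolist())
top=[];bot=[]
for u in range(218,270):
    v=np.where(m[:,u])[0]
    if len(v)>8: top.append(W((u,v[0]-.5),.042));bot.append(W((u,v[-1]+.5),.042))
for nm,e in(("top",top),("bot",bot)):
    e=(np.array(e)-O)@np.c_[f,n];k=np.polyfit(e[:,0],e[:,1],1);print(nm,k[0].round(3),np.polyval(k,-.12).round(4))
# slab edges: strongest gradient per column
for nm,r in(("slabtop",range(154,166)),("slabbot",range(200,212))):
    e=[]
    for u in range(226,266):
        col=g[r.start:r.stop,u];d=np.abs(np.diff(col));i=d.argmax();e.append(W((u,r.start+i+.5),.03))
    e=(np.array(e)-O)@np.c_[f,n];k=np.polyfit(e[:,0],e[:,1],1);res=e[:,1]-np.polyval(k,e[:,0]);ok=abs(res)<.005;k=np.polyfit(e[ok,0],e[ok,1],1);print(nm,k[0].round(3),np.polyval(k,-.12).round(4),ok.sum())
m=np.zeros_like(m);m[175:192,215:230]=(im.max(2)<60)[175:192,215:230]*255
c=max(cv2.findContours(m,0,1)[0],key=cv2.contourArea);M=cv2.moments(m,True);p=(M["m10"]/M["m00"],M["m01"]/M["m00"]);k=W(p,.07);print("knob",p,k.round(4),((k-O)@np.c_[f,n]).round(4),M["m00"])
m=np.zeros_like(m);m[176:190,250:264]=(im.max(2)<70)[176:190,250:264]*255;M=cv2.moments(m,True);p=(M["m10"]/M["m00"],M["m01"]/M["m00"]);k=W(p,.048);print("pupil",((k-O)@np.c_[f,n]).round(4),M["m00"])
```

```text
board [[-0.2506, 0.0272], [-0.0604, 0.0258], [-0.0611, -0.036], [-0.2507, -0.0346]]
top -0.012 0.0255
bot -0.017 -0.0357
slabtop 0.004 0.0867 40
slabbot 0.008 -0.0869 37
knob (221.53571428571428, 183.39285714285714) [0.5916 0.0969] [-0.2348 -0.0019] 28.0
pupil [-0.1089 -0.0015] 13.0
```

Request:
{"op": "drive_tool", "data": {
  "deltas": [
    [[-20, 0, 0, 0], [-45, -1, 0, 0], [-62, -1, 0, 0], [-68, -1, 0, 0], [-68, -1, 0, 0]]
  ],
  "jaw": 60
}}

```text
t: 8.6
tcp_pos: [0.5922, 0.0937, 0.1142]
tool_rot: [0.7, 0.714, -0.0, -0.0]
force: [-0.2, 0.3, -0.2]
finger_gap: 0.705
gripper_force: 0.0
```

Request:
{"op": "drive_tool", "data": {
  "deltas": [
    [[0, 0, 15, 0], [0, 0, 35, 0], [0, 0, 52, 0], [0, 0, 61, 0], [0, 0, 64, 0]]
  ]
}}

```text
t: 9.02
tcp_pos: [0.5908, 0.0968, 0.0486]
tool_rot: [0.698, 0.716, -0.001, -0.001]
force: [0.1, -0.3, -0.2]
finger_gap: 0.704
gripper_force: 0.0
```

Request:
{"op": "drive_tool", "data": {
  "deltas": [
    [[0, 0, 0, 0], [0, 0, 0, 0], [0, 0, 0, 0], [0, 0, 0, 0], [0, 0, 0, 0]]
  ],
  "jaw": 15,
  "force": 30
}}

```text
t: 9.43
tcp_pos: [0.5928, 0.0966, 0.0514]
tool_rot: [0.698, 0.716, 0.001, 0.001]
force: [-0.2, 1.2, 3.2]
finger_gap: 0.254
gripper_force: 29.4
```

Request:
{"op": "drive_tool", "data": {
  "deltas": [
    [[-5, 0, 0, 0], [-15, 0, 0, 0], [-26, 1, 0, 0], [-37, 1, 0, 0], [-45, 1, 0, 0]]
  ]
}}

```text
t: 9.85
tcp_pos: [0.5945, 0.051, 0.0506]
tool_rot: [0.698, 0.716, 0.0, 0.0]
force: [-0.1, 0.2, -0.6]
finger_gap: 0.178
gripper_force: 0.0
```

Request:
{"op": "drive_tool", "data": {
  "deltas": [
    [[-10, 0, 0, 0], [-20, 1, 0, 0], [-30, 1, 0, 0], [-40, 1, 0, 0], [-46, 1, 0, 0]]
  ]
}}

```text
t: 10.27
tcp_pos: [0.5963, 0.0036, 0.0502]
tool_rot: [0.699, 0.715, -0.0, 0.0]
force: [0.3, 0.5, -0.1]
finger_gap: 0.174
gripper_force: 0.0
```

Run:
```python
from h import *
for i in range(2): a=snap("top","pics/u.png")
b=snap("scene")
s=manip.sense();print(s["t"],s["tcp_pos"].round(4),s["force"].round(1),s["finger_gap"])
x=cv2.resize(a[140:230,190:325,::-1],(800,533),interpolation=cv2.INTER_CUBIC);y=cv2.resize(b[160:250,190:325,::-1],(800,533),interpolation=cv2.INTER_CUBIC)
cv2.imwrite("pics/u2.png",cv2.resize(np.vstack([x,y]),(450,600)))
```

```text
10.4167 [0.5962 0.0047 0.0502] [-0.1  0.8  0.3] 0.17680988991753052
```

View pics/u2.png

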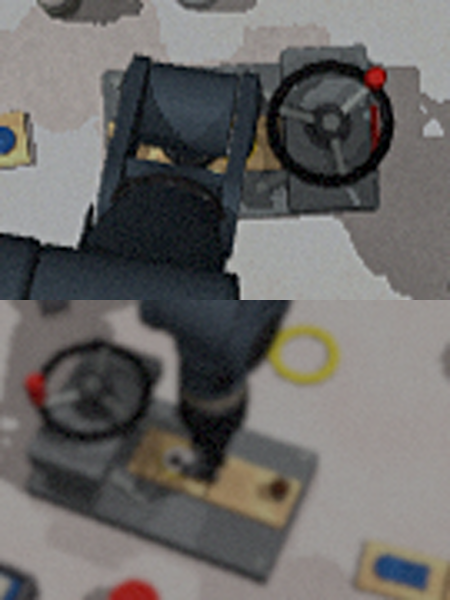

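The scene view shows the fingers slipped off the ball, with the knob still at the outer end at (278,488) and the board advanced only slightly. I'll back off over the knob and push from behind with closed fingers.

Request:
{"op": "drive_tool", "data": {
  "deltas": [
    [[0, 0, -15, 0], [0, 0, -40, 0], [20, 0, -60, 0], [55, 0, -65, 0], [95, 0, -65, 0]]
  ],
  "jaw": 0
}}

```text
t: 10.83
tcp_pos: [0.5957, 0.1004, 0.1177]
tool_rot: [0.699, 0.715, 0.002, 0.002]
force: [0.0, 0.7, -0.8]
finger_gap: 0.001
gripper_force: 0.0
```

Request:
{"op": "drive_tool", "data": {
  "deltas": [
    [[35, 0, 0, 0], [70, 0, 0, 0], [90, 0, 0, 0], [90, 0, 0, 0]]
  ]
}}

```text
t: 11.17
tcp_pos: [0.5905, 0.1956, 0.1154]
tool_rot: [0.696, 0.718, 0.001, -0.0]
force: [0.0, -1.3, -0.3]
finger_gap: -0.0
gripper_force: 0.0
```

Run:
```python
from h import *
a=snap("top");a=snap("top","pics/v.png")
s=manip.sense();print(s["t"],s["tcp_pos"].round(4),s["force"].round(1),s["finger_gap"],2*np.arctan2(s["tool_rot"][1],s["tool_rot"][0]))
im=cv2.imread("pics/v.png");hsv=cv2.cvtColor(im,cv2.COLOR_BGR2HSV)
def W(p,z):return ray("top",p,z)[:2]
O=np.array([.5996,-.1377]);f=np.array([.029,-.9996]);n=np.array([.9996,.029])
m=np.zeros(hsv.shape[:2],np.uint8);m[168:198,210:276]=cv2.inRange(hsv,(10,50,70),(38,255,255))[168:198,210:276]
m=cv2.morphologyEx(m,cv2.MORPH_CLOSE,np.ones((9,9)))
c=max(cv2.findContours(m,0,1)[0],key=cv2.contourArea);P=np.array([W(p,.042) for p in cv2.boxPoints(cv2.minAreaRect(c))])
print("board",((P-O)@np.c_[f,n]).round(4).tolist())
m[:]=0;m[172:195,215:245]=(im.max(2)<60)[172:195,215:245]*255
k=cv2.connectedComponentsWithStats(m)
for i in range(1,k[0]):
    if k[2][i][4]>8:w=W(k[3][i],.07);print("dark",k[2][i],w.round(4),((w-O)@np.c_[f,n]).round(4))
```

```text
11.2667 [0.591  0.1917 0.1152] [-0.4  0.3  0.6] 0.005209828107530582 1.5988278507966887
board [[-0.234, 0.0287], [-0.0473, 0.0258], [-0.0484, -0.035], [-0.2346, -0.0321]]
dark [222 179   8   8  37] [0.593  0.0839] [-2.217e-01 -2.000e-04]
```

Request:
{"op": "drive_tool", "data": {
  "deltas": [
    [[-20, 0, 0, 0], [-45, 0, 5, 0], [-52, 0, 25, 0], [-52, 0, 50, 0], [-52, 0, 63, 0]]
  ]
}}

```text
t: 11.68
tcp_pos: [0.5918, 0.136, 0.0504]
tool_rot: [0.699, 0.715, -0.001, -0.001]
force: [-0.8, 0.1, -0.5]
finger_gap: 0.002
gripper_force: 0.0
```

Request:
{"op": "drive_tool", "data": {
  "deltas": [
    [[-10, 0, 0, 0], [-20, 0, 0, 0], [-28, 0, 0, 0], [-36, 1, 0, 0], [-44, 1, 0, 0]]
  ]
}}

```text
t: 12.1
tcp_pos: [0.5999, 0.102, 0.0553]
tool_rot: [0.702, 0.712, 0.01, -0.001]
force: [7.3, 50.2, 8.3]
finger_gap: -0.001
gripper_force: 24.8
```

Request:
{"op": "drive_tool", "data": {
  "deltas": [
    [[-8, 0, 0, 0], [-16, 0, 0, 0], [-24, 0, 0, 0], [-32, 0, 0, 0], [-40, 0, 0, 0]]
  ]
}}

```text
t: 12.52
tcp_pos: [0.5963, 0.0534, 0.0531]
tool_rot: [0.698, 0.716, 0.0, 0.0]
force: [0.1, 1.7, 1.5]
finger_gap: 0.0
gripper_force: 0.9
```

Request:
{"op": "drive_tool", "data": {
  "deltas": [
    [[-7, 0, 0, 0], [-14, 0, 0, 0], [-20, 0, 0, 0], [-26, 0, 0, 0], [-31, 0, 0, 0]]
  ]
}}

```text
t: 12.93
tcp_pos: [0.5967, 0.0226, 0.0522]
tool_rot: [0.698, 0.716, -0.0, -0.0]
force: [0.3, 1.8, 1.7]
finger_gap: -0.002
gripper_force: 0.9
```

Request:
{"op": "drive_tool", "data": {
  "deltas": [
    [[-3, 0, 0, 0], [-5, 0, 0, 0], [-7, 0, 0, 0], [-9, 0, 0, 0], [-9, 0, 0, 0]]
  ]
}}

```text
t: 13.35
tcp_pos: [0.5969, 0.0143, 0.0522]
tool_rot: [0.698, 0.716, -0.0, 0.0]
force: [0.5, -0.0, 0.3]
finger_gap: 0.002
gripper_force: 0.1
```

Request:
{"op": "drive_tool", "data": {
  "deltas": [
    [[-1, 0, 0, 0], [-2, 0, 0, 0], [-3, 0, 0, 0], [-3, 0, 0, 0]]
  ]
}}

```text
t: 13.68
tcp_pos: [0.5971, 0.0114, 0.0523]
tool_rot: [0.698, 0.716, -0.0, -0.0]
force: [0.3, 0.8, -0.3]
finger_gap: 0.0
gripper_force: 0.4
```

Run:
```python
from h import *
a=snap("top","pics/w.png")
b=snap("scene","pics/ws.png")
s=manip.sense();print(s["t"],s["tcp_pos"].round(4),s["force"].round(1),s["finger_gap"])
x=cv2.resize(a[140:230,190:325,::-1],(800,533),interpolation=cv2.INTER_CUBIC);y=cv2.resize(b[160:250,190:325,::-1],(800,533),interpolation=cv2.INTER_CUBIC)
cv2.imwrite("pics/w2.png",cv2.resize(np.vstack([x,y]),(450,600)))
```

```text
13.7833 [0.5971 0.0115 0.0523] [ 0.7  1.4 -0.4] 0.0006985339589179482
```

View pics/w2.png

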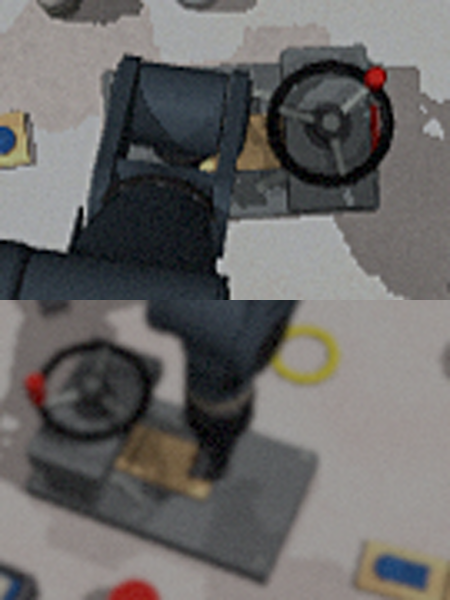

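The scene view shows the board nearly in, eye hidden under the head and its rear edge at (205,492). I'll keep pushing until the stop resists.

Request:
{"op": "drive_tool", "data": {
  "deltas": [
    [[-1, 0, 0, 0], [-2, 0, 0, 0], [-3, 0, 0, 0], [-3, 0, 0, 0], [-3, 0, 0, 0]]
  ]
}}

```text
t: 14.2
tcp_pos: [0.597, 0.0107, 0.0523]
tool_rot: [0.699, 0.716, 0.001, -0.001]
force: [1.0, 7.4, -0.1]
finger_gap: -0.001
gripper_force: 4.0
```

Request:
{"op": "drive_tool", "data": {
  "deltas": [
    [[-1, 0, 0, 0], [-2, 0, 0, 0], [-2, 0, 0, 0], [-2, 0, 0, 0]]
  ]
}}

```text
t: 14.53
tcp_pos: [0.5969, 0.0105, 0.0524]
tool_rot: [0.699, 0.715, 0.002, -0.002]
force: [1.2, 13.7, 1.0]
finger_gap: -0.001
gripper_force: 6.8
```

Request:
{"op": "drive_tool", "data": {
  "deltas": [
    [[10, 0, 0, 0], [35, 0, -5, 0], [70, 0, -30, 0], [105, 0, -65, 0], [140, 0, -100, 0]]
  ]
}}

```text
t: 14.95
tcp_pos: [0.5933, 0.1353, 0.1406]
tool_rot: [0.698, 0.716, -0.001, -0.0]
force: [0.0, -0.3, 0.1]
finger_gap: 0.002
gripper_force: 0.0
```

Request:
{"op": "drive_tool", "data": {
  "deltas": [
    [[25, 0, -25, 0], [50, 0, -50, 0], [60, 0, -75, 0], [60, 0, -75, 0]]
  ],
  "jaw": 60
}}

```text
t: 15.28
tcp_pos: [0.5956, 0.1976, 0.2213]
tool_rot: [0.697, 0.717, 0.005, 0.004]
force: [1.3, -0.1, 1.6]
finger_gap: 0.565
gripper_force: 0.0
```

Run:
```python
from h import *
a=snap("top");a=snap("top","pics/x.png")
b=snap("scene","pics/xs.png")
s=manip.sense();print(s["t"],s["tcp_pos"].round(4),s["force"].round(1),s["finger_gap"],2*np.arctan2(s["tool_rot"][1],s["tool_rot"][0]))
x=cv2.resize(a[140:230,190:325,::-1],(800,533),interpolation=cv2.INTER_CUBIC);y=cv2.resize(b[160:250,190:325,::-1],(800,533),interpolation=cv2.INTER_CUBIC)
cv2.imwrite("pics/x2.png",cv2.resize(np.vstack([x,y]),(450,600)))
im=cv2.imread("pics/x.png");hsv=cv2.cvtColor(im,cv2.COLOR_BGR2HSV)
def W(p,z):return ray("top",p,z)[:2]
O=np.array([.5996,-.1377]);f=np.array([.029,-.9996]);n=np.array([.9996,.029])
m=np.zeros(hsv.shape[:2],np.uint8);m[165:200,225:276]=cv2.inRange(hsv,(10,50,70),(38,255,255))[165:200,225:276]
m=cv2.morphologyEx(m,cv2.MORPH_CLOSE,np.ones((9,9)))
c=max(cv2.findContours(m,0,1)[0],key=cv2.contourArea);P=np.array([W(p,.042) for p in cv2.boxPoints(cv2.minAreaRect(c))])
print("board",((P-O)@np.c_[f,n]).round(4).tolist())
m[:]=0;m[172:195,240:265]=(im.max(2)<60)[172:195,240:265]*255
k=cv2.connectedComponentsWithStats(m)
for i in range(1,k[0]):
    if k[2][i][4]>8:w=W(k[3][i],.07);print("dark",k[2][i],((w-O)@np.c_[f,n]).round(4))
# red knob in two views, triangulated
pts={}
for n_,fn,bx in(("top","pics/x.png",(291,154,314,176)),("scene","pics/xs.png",(194,176,215,200))):
    h=cv2.cvtColor(cv2.imread(fn),cv2.COLOR_BGR2HSV);q=cv2.inRange(h,(0,150,60),(8,255,255))|cv2.inRange(h,(172,150,60),(180,255,255))
    z=np.zeros_like(q);x0,y0,x1,y1=bx;z[y0:y1,x0:x1]=q[y0:y1,x0:x1];k=cv2.connectedComponentsWithStats(z);i=1+k[2][1:,4].argmax();pts[n_]=k[3][i];print(n_,k[2][i],k[3][i],ray(n_,k[3][i],.18).round(4),ray(n_,k[3][i],.193).round(4))
Ps=[(lambda K,R,t:K@np.c_[R,t])(*cam(q)) for q in pts];X=cv2.triangulatePoints(*Ps,*[np.array(pts[q],float).reshape(2,1) for q in pts]);print("tri",(X[:3]/X[3]).ravel().round(4))
```

```text
15.4333 [0.5921 0.1941 0.2151] [0.  0.  0.4] 0.7059741233545254 1.596210986313625
board [[-0.1394, 0.0284], [-0.0478, 0.0286], [-0.0479, -0.0326], [-0.1393, -0.0327]]
dark [246 178  10  13  44] [-0.1307 -0.0032]
top [299 160   7   7  33] [302.12121212 162.87878788] [ 0.6424 -0.182   0.18  ] [ 0.6405 -0.1805  0.193 ]
scene [198 183   5   9  32] [200.5625 186.375 ] [ 0.6472 -0.1757  0.18  ] [ 0.6539 -0.1699  0.193 ]
tri [ 0.6431 -0.1817  0.1709]
```

View pics/x2.png

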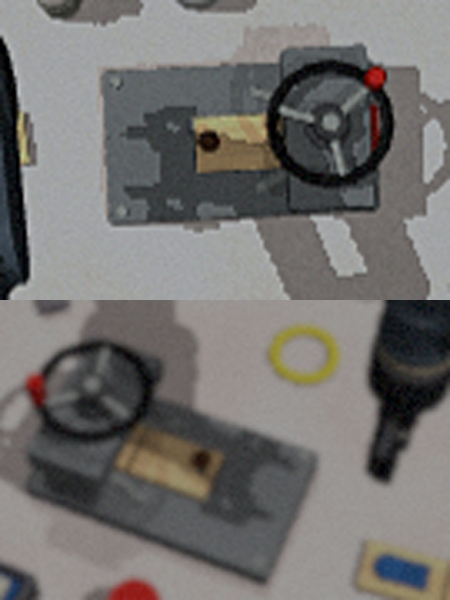

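The top view shows the board home: it reaches under the head, its rear edge is at x ≈ −0.139, and it lies straight. Its knob is at (208,140) and the wheel's red knob at (375,77). Next is the wheel knob.

Request:
{"op": "drive_tool", "data": {
  "deltas": [
    [[-30, 4, 0, 0], [-70, 8, 0, 0], [-110, 12, 0, 0], [-150, 16, 0, 0], [-190, 20, 0, 0]]
  ]
}}

```text
t: 15.85
tcp_pos: [0.6159, 0.0023, 0.2132]
tool_rot: [0.699, 0.716, -0.001, -0.002]
force: [0.5, 0.4, -0.5]
finger_gap: 0.701
gripper_force: 0.0
```

Request:
{"op": "drive_tool", "data": {
  "deltas": [
    [[-40, 4, 0, 0], [-80, 8, 0, 0], [-120, 13, 0, 0], [-155, 17, 0, 0], [-180, 20, 0, 0]]
  ]
}}

```text
t: 16.27
tcp_pos: [0.6403, -0.1793, 0.213]
tool_rot: [0.7, 0.714, -0.001, -0.001]
force: [0.1, -0.1, -0.4]
finger_gap: 0.702
gripper_force: 0.0
```

Request:
{"op": "drive_tool", "data": {
  "deltas": [
    [[0, 0, 0, 0], [0, 0, 0, 0], [0, 0, 0, 0]]
  ]
}}

```text
t: 16.52
tcp_pos: [0.6403, -0.1744, 0.2135]
tool_rot: [0.699, 0.715, -0.001, -0.002]
force: [-1.5, 0.1, -0.4]
finger_gap: 0.7
gripper_force: 0.0
```

Request:
{"op": "drive_tool", "data": {
  "deltas": [
    [[-4, 1, 0, 0], [-7, 1.5, 10, 0], [-7, 1.5, 27, 0], [-7, 1.5, 43, 0], [-7, 1.5, 51, 0]]
  ]
}}

```text
t: 16.93
tcp_pos: [0.6421, -0.1799, 0.1617]
tool_rot: [0.698, 0.716, -0.001, -0.002]
force: [-0.5, 0.6, -0.6]
finger_gap: 0.706
gripper_force: 0.0
```

Request:
{"op": "drive_tool", "data": {
  "deltas": [
    [[0, 0, 0, 0], [0, 0, 0, 0], [0, 0, 0, 0], [0, 0, 0, 0], [0, 0, 0, 0]]
  ],
  "jaw": 12,
  "force": 50
}}

```text
t: 17.35
tcp_pos: [0.6444, -0.1816, 0.1654]
tool_rot: [0.698, 0.716, 0.001, 0.001]
force: [0.0, 0.6, 0.9]
finger_gap: 0.232
gripper_force: 49.0
```

Run:
```python
from h import *
s=manip.sense();print(s["tcp_pos"].round(4),s["force"].round(1))
a=np.radians(137.5+12*np.arange(31));p=60*np.c_[np.cos(a),np.sin(a)]
for c in range(6): print((p[5*c+1:5*c+6]-p[5*c]).round(1).tolist())
```

```text
[ 0.6444 -0.1816  0.1654] [0.  0.6 0.9]
[[-7.5, -10.1], [-12.7, -21.5], [-15.4, -33.7], [-15.5, -46.3], [-13.0, -58.6]]
[[5.0, -11.5], [12.3, -21.7], [21.5, -30.2], [32.3, -36.6], [44.2, -40.5]]
[[12.5, -1.4], [24.9, -0.2], [36.9, 3.6], [47.8, 9.7], [57.2, 18.0]]
[[7.5, 10.1], [12.7, 21.5], [15.4, 33.7], [15.5, 46.3], [13.0, 58.6]]
[[-5.0, 11.5], [-12.3, 21.7], [-21.5, 30.2], [-32.3, 36.6], [-44.2, 40.5]]
[[-12.5, 1.4], [-24.9, 0.2], [-36.9, -3.6], [-47.8, -9.7], [-57.2, -18.0]]
```

Request:
{"op": "drive_tool", "data": {
  "deltas": [
    [[-7.5, -10, 0, 0], [-12.5, -21.5, 0, 0], [-15.5, -33.5, 0, 0], [-15.5, -46.5, 0, 0], [-13, -58.5, 0, 0]]
  ]
}}

```text
t: 17.77
tcp_pos: [0.5858, -0.1936, 0.1654]
tool_rot: [0.699, 0.715, 0.003, -0.0]
force: [5.0, 10.5, 1.7]
finger_gap: 0.236
gripper_force: 49.6
```

Request:
{"op": "drive_tool", "data": {
  "deltas": [
    [[5, -11.5, 0, 0], [12.5, -21.5, 0, 0], [21.5, -30, 0, 0], [32.5, -36.5, 0, 0], [44, -40.5, 0, 0]]
  ]
}}

```text
t: 18.18
tcp_pos: [0.5471, -0.153, 0.1655]
tool_rot: [0.699, 0.715, 0.003, 0.004]
force: [9.9, 1.2, -6.2]
finger_gap: 0.233
gripper_force: 49.1
```

Request:
{"op": "drive_tool", "data": {
  "deltas": [
    [[12.5, -1.5, 0, 0], [25, 0, 0, 0], [37, 3.5, 0, 0], [48, 9.5, 0, 0], [57, 18, 0, 0]]
  ]
}}

```text
t: 18.6
tcp_pos: [0.5609, -0.0956, 0.1654]
tool_rot: [0.698, 0.716, -0.0, 0.001]
force: [0.8, -4.3, 2.4]
finger_gap: 0.234
gripper_force: 50.1
```

Request:
{"op": "drive_tool", "data": {
  "deltas": [
    [[7.5, 10, 0, 0], [12.5, 21.5, 0, 0], [15.5, 33.5, 0, 0], [15.5, 46.5, 0, 0], [13, 58.5, 0, 0]]
  ]
}}

```text
t: 19.02
tcp_pos: [0.6184, -0.0779, 0.1653]
tool_rot: [0.698, 0.716, 0.001, -0.002]
force: [-1.6, 2.4, 7.3]
finger_gap: 0.234
gripper_force: 50.6
```

Request:
{"op": "drive_tool", "data": {
  "deltas": [
    [[-5, 11.5, 0, 0], [-12.5, 21.5, 0, 0], [-21.5, 30, 0, 0], [-32.5, 36.5, 0, 0], [-44, 40.5, 0, 0]]
  ]
}}

```text
t: 19.43
tcp_pos: [0.663, -0.1212, 0.1654]
tool_rot: [0.698, 0.716, 0.003, 0.0]
force: [2.8, 3.2, 4.7]
finger_gap: 0.232
gripper_force: 50.3
```

Request:
{"op": "drive_tool", "data": {
  "deltas": [
    [[-12.5, 1.5, 0, 0], [-25, 0, 0, 0], [-37, -3.5, 0, 0], [-48, -9.5, 0, 0], [-57, -18, 0, 0]]
  ]
}}

```text
t: 19.85
tcp_pos: [0.6445, -0.1816, 0.1654]
tool_rot: [0.698, 0.716, 0.001, 0.001]
force: [0.8, 2.0, 6.9]
finger_gap: 0.236
gripper_force: 50.4
```

Request:
{"op": "drive_tool", "data": {
  "deltas": [
    [[0, 0, 0, 0], [0, 0, 0, 0], [0, 0, 0, 0], [0, 0, 0, 0]]
  ]
}}

```text
t: 20.18
tcp_pos: [0.6432, -0.1825, 0.1653]
tool_rot: [0.698, 0.716, -0.001, 0.0]
force: [1.4, -1.6, 5.7]
finger_gap: 0.234
gripper_force: 50.4
```

Full turn done; release, lift and verify.

Request:
{"op": "drive_tool", "data": {
  "deltas": [
    [[0, 0, 0, 0], [0, 0, 0, 0], [0, 0, 0, 0], [0, 0, 0, 0]]
  ],
  "jaw": 50
}}

```text
t: 20.52
tcp_pos: [0.6425, -0.1808, 0.1634]
tool_rot: [0.698, 0.716, -0.0, -0.001]
force: [-0.9, -0.1, -1.1]
finger_gap: 0.584
gripper_force: 0.0
```

Request:
{"op": "drive_tool", "data": {
  "deltas": [
    [[0, 0, -10, 0], [0, 0, -35, 0], [0, 0, -70, 0], [0, 0, -85, 0], [0, 0, -85, 0]]
  ]
}}

```text
t: 20.93
tcp_pos: [0.6461, -0.1824, 0.2552]
tool_rot: [0.698, 0.716, 0.002, 0.005]
force: [0.3, 0.2, 1.1]
finger_gap: 0.586
gripper_force: 0.0
```

Request:
{"op": "drive_tool", "data": {
  "deltas": [
    [[30, 0, 0, 0], [70, 0, 0, 0], [110, 0, 0, 0], [150, 0, 0, 0], [190, 0, 0, 0]]
  ]
}}

```text
t: 21.35
tcp_pos: [0.6375, 0.0103, 0.2484]
tool_rot: [0.698, 0.716, -0.001, -0.001]
force: [1.1, 0.5, 0.0]
finger_gap: 0.584
gripper_force: 0.0
```

Request:
{"op": "drive_tool", "data": {
  "deltas": [
    [[40, 0, 0, 0], [80, 0, 0, 0], [120, 0, 0, 0], [150, 0, 0, 0], [160, 0, 0, 0]]
  ]
}}

```text
t: 21.77
tcp_pos: [0.6329, 0.1735, 0.2483]
tool_rot: [0.697, 0.718, -0.0, -0.002]
force: [-0.0, -1.5, 0.8]
finger_gap: 0.589
gripper_force: 0.0
```

Run:
```python
from h import *
for i in range(4): a=snap("top","pics/y.png")
b=snap("scene","pics/ys.png")
s=manip.sense();print(s["t"],s["tcp_pos"].round(4),s["force"].round(1),abs(s["qd"]).max())
x=cv2.resize(a[140:230,190:325,::-1],(800,533),interpolation=cv2.INTER_CUBIC);y=cv2.resize(b[160:250,190:325,::-1],(800,533),interpolation=cv2.INTER_CUBIC)
cv2.imwrite("pics/y2.png",cv2.resize(np.vstack([x,y]),(450,600)))
im=cv2.imread("pics/y.png");hsv=cv2.cvtColor(im,cv2.COLOR_BGR2HSV)
O=np.array([.5996,-.1377]);f=np.array([.029,-.9996]);n=np.array([.9996,.029])
m=np.zeros(hsv.shape[:2],np.uint8);m[165:200,225:276]=cv2.inRange(hsv,(10,50,70),(38,255,255))[165:200,225:276]
m=cv2.morphologyEx(m,cv2.MORPH_CLOSE,np.ones((9,9)))
c=max(cv2.findContours(m,0,1)[0],key=cv2.contourArea);P=np.array([ray("top",p,.042)[:2] for p in cv2.boxPoints(cv2.minAreaRect(c))])
print("board",((P-O)@np.c_[f,n]).round(4).tolist())
q=cv2.inRange(hsv,(0,150,60),(8,255,255))|cv2.inRange(hsv,(172,150,60),(180,255,255));q[:154]=0;q[176:]=0;q[:,:291]=0;q[:,314:]=0
k=cv2.connectedComponentsWithStats(q);print("red",k[3][1:],k[2][1:,4])
```

```text
22.0167 [0.6346 0.1669 0.2489] [ 0.2 -0.1 -0.1] 0.017442612480683125
board [[-0.1392, 0.029], [-0.0498, 0.0292], [-0.0499, -0.0326], [-0.1391, -0.0327]]
red [[302.5483871  163.58064516]
 [301.57142857 173.28571429]] [31  7]
```

View pics/y2.png

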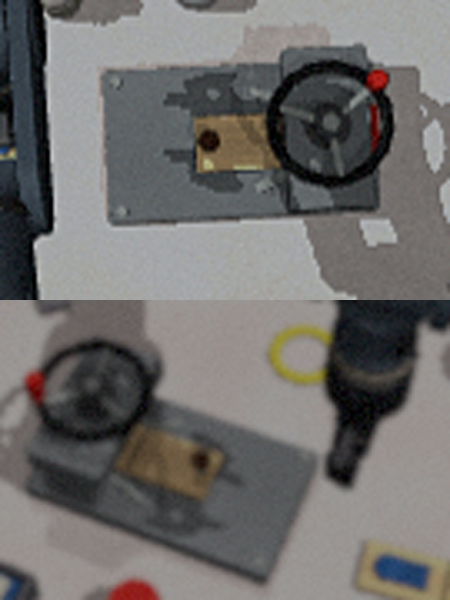

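The top view shows the red knob back at (376,79), within a few millimetres of where it started, and the board still home and straight. Nothing is being touched, so I'm handing in.

```bash
python3 -c "
from station import manip
print(manip.sign_off())"
```

```text
the job is handed in; nothing more can be done
None
```

I handed in the job at about 22 s: the eye board is home against the stop, the wheel went one full clockwise turn with its red knob back at its start, and the arm is clear; I did not measure the pad's force on the eye, and my first grip on the ball knob slipped, so I pushed the board in from behind it.

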